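Send a finial down the drying rail

TASK

Pick up the blue roller hanger with the finial by its yellow tab, hook its two wheels over the green part of the sloped rail and set them down gently until the rail carries the weight, then let go so that it rolls down by itself and waits at the spring catch. Then, with the gripper empty, press it gently past the catch, home against the rubber stop, and leave it hanging there. Do not force anything and leave everything else on the bench alone.

Things in the scene. Friction and masses are not known exactly. Their poses are not given: they have to be found in the camera images.
- hanger_tab (a point): Loose blue roller hanger, 0.35 to 0.55 kg, upright on the bench, 199 tall; point: centre of its yellow grip tab, 181 above its foot. Tab 14 (x) x 30 (y) x 36 tall, grasp it across x. Under it, top 18 below the point, a blue yoke plate. Axes: z up, y along the rail when hung, +y uphill end; yaw starts within 0.4 rad of the bench axes. Its foot, a wooden finial, ends 181 below the point.
- hanger_hook (a point): Point in the hanger's hook, 55 below the tab centre, where the rail's centre line lies once seated. V-groove wheels 22 to +y and -y of it; flanges reach down to 4.5 above it, 18 to either x side. The hook is open to +x; a side plate closes it at -x (25 from the point). Free gap below: 56 down to the foot plate. Fits over the rail by moving to +x, then down.
- hanger_rear (a point): Middle of the rear (+y, uphill) end of the hanger's yoke plate, the face to push on: 38 to +y of and 22 below the tab centre; plate 8 thick, 47 wide in x. The yoke stands 23 clear of the tab there. Keep pushing fingers above the rail (33 below this point). The yoke's front end, 44 to -y of the tab, carries a steel cross bar that meets the catch.
- stand: Fixed wooden stand 70 (x) x 440 (y), origin under its middle, z up, +y uphill along the rail, +x away from the robot: hook on from the -x side. A 12 diameter steel rail runs above its y axis, rising to +y at 0.105 rad; centre line nominally 200 high over the origin. Not in this pose: the rail is clamped by hand up to 14 higher or lower, so feel for it. End posts at y = +-204.
- stand_green (a point): Nominal middle of the green part of the rail (70 long), on the rail's nominal centre line, fixed to the stand: the true rail may lie up to 14 higher or lower. Axes as the stand's (level; the rail itself rises to +y at 0.105 rad). Hang the hanger here. Let go, it rolls down to -y at about 0.05 to 0.1 m/s.
- stand_stop (a point): Nominal point on the rail's centre line under the face of the rubber stop; red bracket above it, 82 tall, with a sprung brass catch roller 17 uphill. Clamped up to 5 off along the rail, not measured. Tab waits 65, home 44 uphill of the stop face. Passing takes 5 to 8 N; stop gives 1 mm per 4 N for 6 mm, then is hard. A 10 N push is plenty: all forces on rail, catch, stop, weight included, may sum to 22 N.
- spare_mid (a point): Bystander: a loose turned wooden finial like the one on the hanger, 44 x 50 x 66 tall, without hook; point at its centre.
- glue_mid (a point): Bystander: white glue bottle with red cap, 52 diameter, 150 tall; point 70 above its foot.
- tin_mid (a point): Bystander: metal tin, 74 diameter, 100 tall; point at its centre.
- offcut_mid (a point): Bystander: dark wood offcut 60 x 120 x 28 tall beside the rail; point at its centre.
- driver_grip (a point): Bystander: screwdriver with orange handle lying on the bench, about 200 long; point on its handle.
- pot_mid (a point): Bystander: blue ceramic pot, 70 diameter, 80 tall; point at its centre.
Things that resemble listed ones, but are neither listed nor needed, are in the scene too. Of the things that look like the part that bears hanger_tab, the middle-sized one is meant.

How it is judged (in metres and radians):
On the way, in this order (a step that is already met when the one before it is completed fails the run):
1. the hanger, still held, stands with its weight on the green part of the rail (contact force between hanger and stand above 1.5 N and contact force between the fingers and hanger above 1 N and y of hanger_tab in the frame of stand between 0.05 and 0.15 m), for 0.2 s.
2. let go, it has rolled to the spring catch and waits there untouched (contact force between hanger and stand above 1.5 N and x of hanger_tab in the frame of stand between -0.015 and 0.015 m and z of hanger_tab in the frame of stand above 0.215 m and angle between hanger_tab's own z axis and vertical below 0.25 rad and contact force between the fingers and hanger below 0.05 N and y of hanger_tab in the frame of stand between -0.101 and -0.075 m and linear speed of hanger below 0.02 m/s), for 0.2 s.
3. pressed past the catch, home at the rubber stop (contact force between hanger and stand above 1.5 N and x of hanger_tab in the frame of stand between -0.015 and 0.015 m and z of hanger_tab in the frame of stand above 0.215 m and angle between hanger_tab's own z axis and vertical below 0.25 rad and y of hanger_tab in the frame of stand below -0.101 m), for 0.2 s.
At the end, for the whole second after the job is handed in: The hanger hangs at rest on the rail by its wheels, within 15 mm of the rail line and within 0.25 rad of upright, past the spring catch and home at the rubber stop (tab more than 101 mm downhill of the stand's middle) (all of step 3 and linear speed of hanger below 0.02 m/s and angular speed of hanger below 0.3 rad/s); the robot touches nothing.
It fails at once if the hanger's contact forces on rail, catch and stop (weight included) add up to more than 22 N (contact force between hanger and stand above 22 N).
It fails at once if the arm or fingers press on the stand or rail with more than 15 N (contact force between any of the arm, the fingers and stand above 15 N).
It fails at once if a bystander is moved more than 20 mm (distance of any of spare_mid, glue_mid, tin_mid, offcut_mid, driver_grip, pot_mid from where it was at the start of the episode above 0.02 m).
It also fails if it takes over 59 s, if anything falls off the work surface, if the arm or the gripper's body presses on something with over 40 N, if the wrist force passes 120 N, or if a joint passes its speed limit or range.

ROBOT

A 6-joint arm with a two-finger parallel gripper is mounted at the origin on the work surface. World frame = base frame: x ahead of the robot, y to its left, z up, the work surface at z = 0. Lengths are in mm, angles in degrees, forces in N, time in s.
With the tool pointing down it reaches from about 350 to 850 mm from the base axis. Payload 8.1 kg.
Tool frame: the origin (TCP) lies at the very end of the fingers, on their centre line; the grasp point (between the pads) lies 19 mm behind it; z points along the fingers, y is the line along which they close (so a half turn about z gives the same grasp; the last joint's range is limited). The gripper opens to 85 mm and grips with 20 to 120 N. Pads are 22 mm wide; open, the fingers measure 114 mm over their backs; the gripper's body (76 mm by 85 mm) begins 54 mm behind the grasp point. The pads swing forward as they close: fully open they stand 13 mm farther back than shut.
Start: joints at [-77.43, 7.471, 85.268, -0, 87.261, -4.893], TCP at [180.082, -572.342, 208.092] pointing down, gripper open.
Joint ranges: [-169.43, 169.43], [-51.17, 129.36], [1.28, 143.12], [-76.62, 256.62], [0, 156.53], [-152.29, 152.29]. Speed limits (degrees/s): [136.94, 136.94, 159.86, 180, 180, 180].

INTERFACE

Orientations are given as [roll, pitch, yaw] about the fixed x, y, z axes, in that order (R = Rz(yaw) Ry(pitch) Rx(roll)).
In Python, from bench import r gives the robot as it stands.
- The arm moves only by the shell command python3 -m jog 'ROWS' [FORCE]. ROWS is JSON, a list of rows, each a list of 7 numbers: the turn, a rotation vector about the tool's x, y, z in degrees, then the shift along the tool's x, y, z in mm, then the closure, from -1 (fully open) to 1 (shut), so that 0 is half open. A call has 1 to 5 rows; each row shifts and turns the commanded pose from where the row before left it, along the tool's axes as they then stand; what a row does not reach is not made up. A row lasts 1/10 s, in which the tool goes at most 50 mm and 8.59 degrees, less where a joint would pass 70% of its speed; a pose out of reach is approached as far as the arm can. A call is refused whole if a number of a shift passes 50 or a number of a turn 8.59, either way. A call with a gripper value outside its range is refused whole. The fingers move at their own pace and stop on an object; FORCE is the grip in N (left out, the last holds). Time passes only in rows, so rows that do not move let the fingers close. It gives the time, the measured TCP pose, the force, the opening and the grip force at its end, in the units of the state.
- r.sense(): the state, without advancing time (a new reading comes with each control period).
- r.snapshot(name): name is "scene" or "top" or "wrist"; returns a dict with "pixels" (400x640x3 uint8, red, green, blue), "fx", "fy", "cx", "cy" (pixels), "world_to_cam" (4x4, takes a point from world to camera coordinates); the wrist camera has in their place "hand_eye" (4x4, takes a point from camera to tool coordinates, whose origin is the TCP and whose axes are the flange's). Camera axes: x right, y up, looking along -z (the intrinsics and any distortion apply to the point x, -y, -z); pixel columns grow to the right and rows downward; lengths in mm; the calibration is good to about 2 mm. A picture is of the moment at which its call begins: read the wrist's pose just before it. There is no depth.
- r.hand_in(): hands the job in; it is judged then, once.
The state is a dict: "time": time; "joint_pos": joint angles; "qd": joint speeds; "joint_efforts": joint torques, N m; "tool_pos": TCP position; "tcp_rot": TCP orientation; "ft_force": force on the tool from outside, world axes, zero at the start; "wrist_torque": the same for the moment, N m; "finger_gap": finger opening in mm; "grip_force": force on a finger pad.
Only numpy, scipy, OpenCV 4.12 (cv2) and the standard library are available. Lean on these libraries where they do the work, as an engineer would, in place of code of your own. Each camera call takes 0.05 s, during which the arm holds its last target. There are 200 camera calls.

## Working session

There is one attempt and no reset: what is moved stays moved. The work goes in short steps, Python scripts to look and compute and a shell command to move; the robot and the scene stay as the last step left them, time stands still between calls to the robot, and variables do not carry over. Pictures are saved under pics/ and viewed, at most 10 in all, crops included, and the job is handed in when it is done.

```bash
ls; mkdir -p pics; python3 - <<'E'
from bench import r
import cv2,numpy as np,pickle
d={}
for n in ["scene","top","wrist"]:
    s=r.sense(); p=r.snapshot(n); d[n]=(s,p)
    cv2.imwrite(f"pics/{n}0.png",cv2.cvtColor(p["pixels"],cv2.COLOR_RGB2BGR))
    print(n,{k:(v if np.isscalar(v) else np.round(v,3).tolist()) for k,v in p.items() if k!="pixels"})
pickle.dump(d,open("d0.pkl","wb"))
print(r.sense())
E
```

```text
pics
scene {'fx': 422.8838018900555, 'fy': 422.8838018900555, 'cx': 312.54795182958605, 'cy': 200.27899554461325, 'world_to_cam': [[0.699, 0.715, 0.014, -366.829], [-0.417, 0.391, 0.82, 91.919], [0.581, -0.579, 0.572, -1684.969], [0.0, 0.0, 0.0, 1.0]]}
top {'fx': 429.95181668450556, 'fy': 429.95181668450556, 'cx': 313.6776706727323, 'cy': 200.86846933474592, 'world_to_cam': [[0.01, -1.0, -0.005, -3.658], [0.971, 0.008, 0.24, -544.497], [-0.24, -0.007, 0.971, -1103.781], [0.0, 0.0, 0.0, 1.0]]}
wrist {'fx': 340.5865514131156, 'fy': 340.5865514131156, 'cx': 319.1259644640357, 'cy': 197.61612788567592, 'hand_eye': [[0.0, 0.947, 0.32, 82.241], [1.0, -0.0, -0.0, 0.421], [-0.0, 0.32, -0.947, -164.788], [0.0, 0.0, 0.0, 1.0]]}
{'time': 0.15, 'joint_pos': array([-7.74303965e+01,  7.50674517e+00,  8.53158448e+01,  2.45923756e-05,
        8.72624598e+01, -4.89170038e+00]), 'qd': array([-0.09177613, -0.19039109, -0.21553669,  0.00176651,  0.07144075,
        0.02766579]), 'joint_efforts': array([-4.22372273e-05, -5.70062077e+01, -5.01159990e+01, -2.56171807e-04,
        9.62999387e-03, -1.69189889e-05]), 'tool_pos': array([ 179.96932137, -571.8802792 ,  207.26039628]), 'tcp_rot': array([-1.79915262e+02, -7.27688624e-03,  1.74612973e+01]), 'ft_force': array([ 0.18069055, -0.25023617,  0.28203968]), 'wrist_torque': array([ 0.00162051, -0.01903549, -0.0258551 ]), 'grip_force': 0.0, 'finger_gap': 85.72160502800199}
```

View pics/scene0.png

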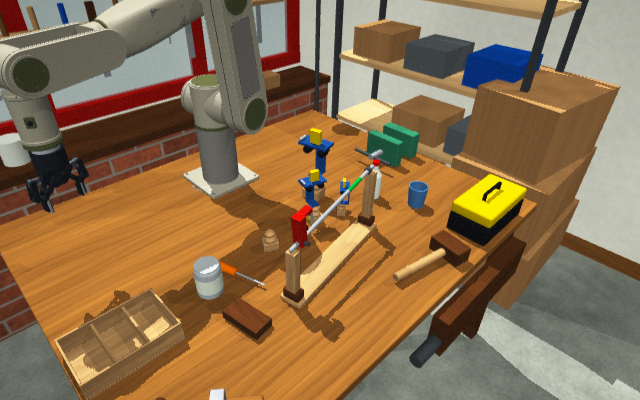

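View pics/top0.png

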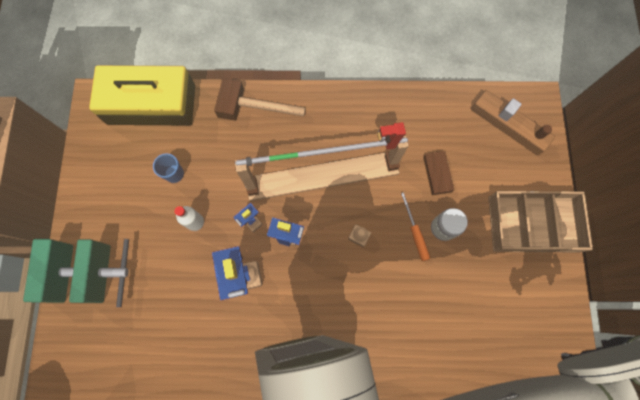

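Scene shows three blue hangers: large (scene 317,140), middle (312,180), small (344,190). In the top view the middle one's tab is at (285,227), rail runs from (240,162) to (405,143), with green near (285,156) and the red bracket at (392,132). Now measuring by colour masks across both views.

```bash
cat > h.py <<'E'
import cv2,numpy as np
def ray(p,uv):
    W=np.array(p["world_to_cam"]);R=W[:3,:3];t=W[:3,3]
    d=R.T@np.array([(uv[0]-p["cx"])/p["fx"],-(uv[1]-p["cy"])/p["fy"],-1]);return -R.T@t,d/np.linalg.norm(d)
def tri(p,a,q,b):
    c,d=ray(p,a);e,f=ray(q,b)
    s=np.linalg.lstsq(np.c_[d,-f],e-c,rcond=None)[0];m=(c+s[0]*d+e+s[1]*f)/2
    return m,np.linalg.norm(c+s[0]*d-e-s[1]*f)
def plane(p,a,z):
    c,d=ray(p,a);return c+d*(z-c[2])/d[2]
def proj(p,X):
    W=np.array(p["world_to_cam"]);c=W[:3,:3]@np.array(X)+W[:3,3]
    return np.array([p["cx"]-p["fx"]*c[0]/c[2],p["cy"]+p["fy"]*c[1]/c[2]])
def blobs(px,lo,hi,minA=8):
    m=cv2.inRange(cv2.cvtColor(px,cv2.COLOR_RGB2HSV),lo,hi)
    n,l,s,c=cv2.connectedComponentsWithStats(m)
    return [(c[i].round(1).tolist(),s[i].tolist()) for i in range(1,n) if s[i,4]>=minA],l
E
python3 - <<'E'
import pickle;from h import *
d=pickle.load(open("d0.pkl","rb"))
for n in["scene","top"]:
    px=d[n][1]["pixels"]
    for k,lo,hi in[("yel",(22,150,100),(34,255,255)),("grn",(45,120,60),(75,255,255)),("blue",(105,150,50),(125,255,255)),("red",(0,200,100),(5,255,255))]:
        print(n,k,[b for b in blobs(px,lo,hi)[0]])
p=d["scene"][1];t=d["top"][1]
o=[]
for nm,q,(x,y,w,h) in(("s",p,(230,115,180,200)),("t",t,(200,110,225,200))):
    o.append(cv2.resize(q["pixels"][y:y+h,x:x+w],None,fx=2.0,fy=2.0,interpolation=cv2.INTER_CUBIC)[:, :400])
    cv2.imwrite(f"pics/c_{nm}.png",cv2.cvtColor(cv2.resize(q["pixels"][y:y+h,x:x+w],None,fx=3.0,fy=3.0,interpolation=cv2.INTER_CUBIC),cv2.COLOR_RGB2BGR))
E
```

```text
scene yel [([315.5, 135.8], [310, 128, 12, 17, 180]), ([313.7, 174.8], [309, 169, 10, 13, 111]), ([488.5, 200.1], [451, 174, 76, 54, 2261]), ([343.9, 182.2], [343, 178, 3, 10, 28])]
scene grn [([369.1, 136.5], [368, 131, 4, 12, 17]), ([403.0, 137.1], [398, 132, 11, 10, 27]), ([383.7, 143.1], [376, 136, 16, 16, 63]), ([414.3, 140.8], [411, 136, 7, 12, 27]), ([409.7, 144.7], [408, 143, 4, 5, 10]), ([373.0, 146.9], [371, 145, 7, 6, 15]), ([407.3, 152.2], [403, 146, 9, 12, 26]), ([413.1, 154.6], [411, 153, 5, 5, 8]), ([382.0, 156.1], [380, 155, 5, 3, 8]), ([389.6, 158.0], [386, 156, 8, 6, 22]), ([354.6, 183.8], [348, 177, 14, 15, 67])]
scene blue [([62.1, 12.8], [57, 3, 11, 21, 113]), ([495.1, 65.0], [462, 44, 69, 44, 2093]), ([539.1, 61.6], [536, 54, 7, 17, 42]), ([315.3, 167.5], [298, 135, 36, 72, 662]), ([344.4, 186.5], [340, 182, 10, 10, 51]), ([417.2, 194.0], [409, 182, 19, 26, 365]), ([344.8, 202.0], [341, 200, 8, 4, 24])]
scene red [([13.2, 15.2], [0, 0, 27, 32, 407]), ([287.1, 40.3], [261, 0, 39, 71, 986]), ([132.9, 92.0], [48, 18, 162, 109, 2558]), ([212.8, 72.0], [211, 71, 5, 3, 10]), ([7.1, 127.6], [0, 121, 17, 14, 153]), ([376.0, 162.1], [373, 159, 7, 7, 38]), ([299.8, 224.6], [291, 205, 21, 43, 494])]
top yel [([141.7, 108.1], [90, 74, 94, 40, 574]), ([141.1, 89.8], [120, 86, 43, 7, 157])]
top grn []
top blue []
top red []
```

View pics/c_s.png

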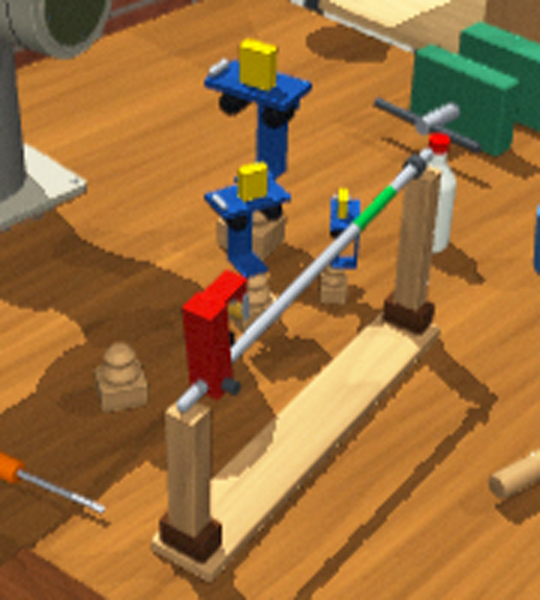

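View pics/c_t.png

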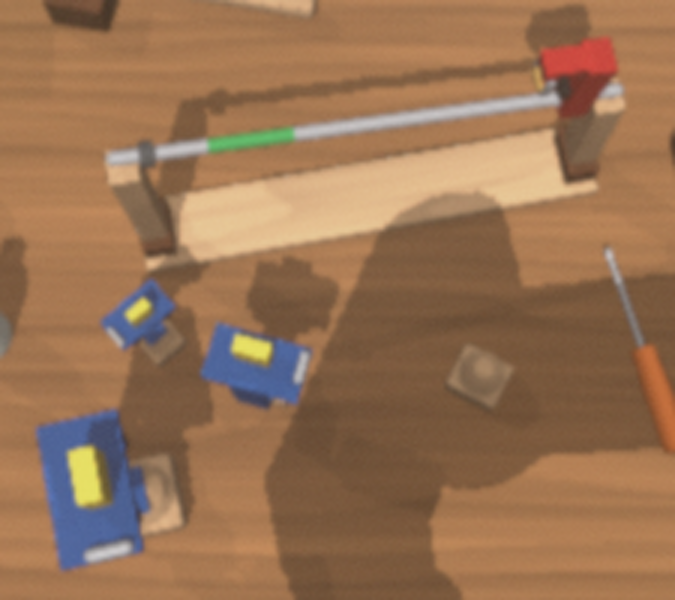

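The crops show the middle hanger (top tab ≈(284,226), steel bar on its right/downhill end), green rail segment (269–298, 155–158), red bracket at the -y end; the path between hanger and rail has the small hanger nearby (246,215). Triangulating.

```bash
python3 - <<'E'
import pickle;from h import *
d=pickle.load(open("d0.pkl","rb"));p=d["scene"][1];t=d["top"][1]
for k,lo,hi in[("yel",(22,130,90),(36,255,255)),("grn",(45,90,60),(75,255,255)),("blue",(105,120,40),(125,255,255)),("red",(0,180,80),(6,255,255)),("steel",(90,10,110),(130,70,255))]:
    print(k,blobs(t["pixels"][60:],lo,hi)[0])
# tab top-view: min rect on yellow
m=cv2.inRange(cv2.cvtColor(t["pixels"],cv2.COLOR_RGB2HSV),(22,130,90),(36,255,255))
ys,xs=np.where(m[215:240,270:300]);r=cv2.minAreaRect(np.c_[xs+270,ys+215].astype(np.float32));print("tabrect",r)
# triangulations
# green: blob centres
ts=[((269,158.5),)]
G,e=tri(p,(354.6,183.8),t,(283.7,156.6));print("green",G,e)
c=lambda x,y:(200+(x+.5)/3-.5,110+(y+.5)/3-.5); s=lambda x,y:(230+(x+.5)/3-.5,115+(y+.5)/3-.5)
print("green up",tri(p,s(393,194),t,c(208,146)),"dn",tri(p,s(360,227),t,c(294,134)))
print("rail up",tri(p,s(432,153),t,c(107,158)),"dn",tri(p,s(183,402),t,c(622,91)))
print("tab",tri(p,(313.7,174.8),t,c(252,348)))
print("base corners",[plane(t,c(*q),15) for q in((148,265),(597,186),(557,128))],[plane(p,s(*q),15) for q in((153,542),(210,573),(438,328))])
E
```

```text
yel [([138.5, 30.7], [89, 6, 98, 50, 4371]), ([246.1, 153.3], [243, 150, 7, 7, 30]), ([283.9, 166.1], [278, 162, 12, 9, 71]), ([229.3, 208.5], [224, 199, 12, 19, 175])]
grn [([283.0, 96.2], [270, 93, 27, 8, 120]), ([37.1, 207.2], [25, 180, 25, 61, 769]), ([79.6, 206.6], [73, 186, 15, 40, 206]), ([81.0, 226.1], [80, 224, 3, 5, 10])]
blue [([240.6, 158.8], [237, 156, 8, 7, 21]), ([284.1, 173.1], [269, 160, 30, 23, 291]), ([226.2, 216.5], [215, 190, 30, 48, 477]), ([246.3, 215.5], [245, 213, 3, 6, 10])]
red [([179.4, 150.5], [177, 149, 6, 4, 8])]
steel [([165.1, 102.7], [153, 94, 25, 24, 200]), ([237.8, 160.6], [234, 157, 8, 9, 11]), ([299.1, 171.6], [297, 166, 6, 12, 17]), ([235.7, 231.7], [228, 229, 17, 9, 27])]
tabrect ((283.7353210449219, 226.05886840820312), (11.641709327697754, 6.063390254974365), 14.03624439239502)
green [616.5410078   75.28501942 223.74982554] 5.065501934390187
green up (array([611.67918174, 110.00580325, 222.39537245]), np.float64(3.2446452993837154)) dn (array([624.97897924,  42.78704435, 219.27096775]), np.float64(7.21282750820088))
rail up (array([597.28143731, 188.40315428, 232.37459038]), np.float64(2.706853609867015)) dn (array([ 673.84321507, -229.37401427,  193.12848909]), np.float64(5.647640520118129))
tab (array([453.20853182,  71.89155104, 183.90866756]), np.float64(0.49172126074729205))
base corners [array([564.01793478, 186.19132127,  15.        ]), array([ 646.19748005, -243.03070474,   15.        ]), array([ 705.10829411, -206.32028299,   15.        ])] [array([ 647.44446943, -242.39702779,   15.        ]), array([ 710.12795493, -229.55413843,   15.        ]), array([627.07890597, 197.54492577,  15.        ])]
```

```bash
python3 -m jog '[[0,0,0,0,0,-35,-1],[0,0,0,0,0,-35,-1],[0,0,0,0,0,-35,-1],[0,0,0,0,0,-35,-1],[0,0,0,30,-35.5,0,-1]]' | tail -c 400
for i in 1; do :; done
python3 -m jog '[[0,0,0,30.3,-35.5,0,-1],[0,0,0,30.3,-35.5,0,-1],[0,0,0,30.3,-35.5,0,-1],[0,0,0,30.3,-35.5,0,-1],[0,0,0,30.3,-35.5,0,-1]]' | tail -c 400
python3 -m jog '[[0,0,0,30.3,-35.5,0,-1],[0,0,0,30.3,-35.5,0,-1],[0,0,0,30.3,-35.5,0,-1],[0,0,0,30.3,-35.5,0,-1],[0,0,0,30.3,-35.5,0,-1]]' | tail -c 400
python3 -m jog '[[0,0,0,30.3,-35.5,0,-1],[0,0,0,30.3,-35.5,0,-1],[0,0,0,30.3,-35.5,0,-1],[0,0,0,30.3,-35.5,0,-1],[0,0,-8.2,0,0,0,-1]]' | tail -c 400
python3 -m jog '[[0,0,-8.2,0,0,0,-1],[0,0,-8.2,0,0,0,-1],[0,0,-8.2,0,0,0,-1],[0,0,-8.2,0,0,0,-1],[0,0,-8.2,0,0,0,-1]]' | tail -c 400
python3 -m jog '[[0,0,-8.2,0,0,0,-1],[0,0,0,0,0,0,-1],[0,0,0,0,0,0,-1]]'
python3 - <<'E'
from bench import r
import cv2,pickle
s=r.sense();p=r.snapshot("wrist");t=r.snapshot("top");q=r.snapshot("scene")
pickle.dump((s,p,t,q),open("d1.pkl","wb"))
cv2.imwrite("pics/w1.png",cv2.cvtColor(p["pixels"],cv2.COLOR_RGB2BGR));print(s["tool_pos"],s["tcp_rot"])
E
```

```text
time: 0.65
tool_pos: [197.0, -534.0, 352.5]
tcp_rot: [179.6, 0.1, 17.3]
ft_force: [0.9, 1.0, 1.3]
finger_gap: 85.5
grip_force: 0.0
time: 1.15
tool_pos: [289.5, -312.9, 347.8]
tcp_rot: [-180.0, -0.0, 17.4]
ft_force: [-0.1, -0.6, -0.9]
finger_gap: 85.3
grip_force: 0.0
time: 1.65
tool_pos: [380.7, -98.1, 348.1]
tcp_rot: [180.0, -0.0, 17.4]
ft_force: [2.2, -1.1, 0.5]
finger_gap: 85.2
grip_force: 0.0
time: 2.15
tool_pos: [454.0, 76.8, 347.0]
tcp_rot: [-179.9, 0.0, 25.8]
ft_force: [-1.6, -1.0, -0.1]
finger_gap: 85.0
grip_force: 0.0
time: 2.65
tool_pos: [453.4, 72.0, 347.8]
tcp_rot: [-180.0, 0.0, 67.0]
ft_force: [0.0, -0.3, 0.7]
finger_gap: 85.9
grip_force: 0.0
time: 2.95
tool_pos: [453.4, 71.9, 347.9]
tcp_rot: [-180.0, 0.0, 74.6]
ft_force: [-1.0, 0.5, -0.8]
finger_gap: 85.3
grip_force: 0.0
[453.44227858  71.90976456 347.88976516] [-1.79979147e+02  7.03170554e-03  7.46157650e+01]
```

View pics/w1.png

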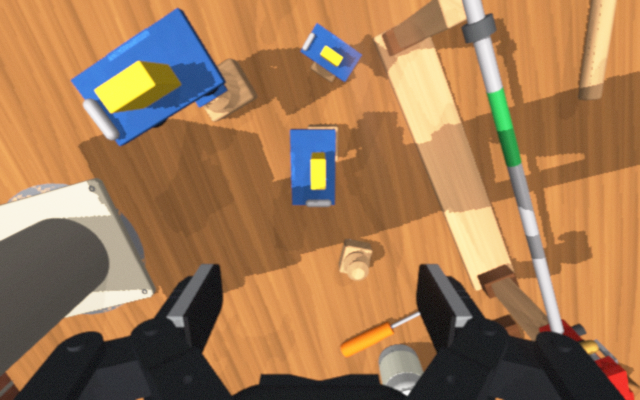

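Wrist view: the middle hanger (318,172) is nearly aligned with the image vertical, bar at (318,203); green rail at (505,128), rail from (472,0) to (558,325). Measuring the tab and yaw more finely.

```bash
cat >> h.py <<'E'
from scipy.spatial.transform import Rotation as Ro
def wcam(s,p):
    T=np.eye(4);T[:3,:3]=Ro.from_euler("xyz",s["tcp_rot"],degrees=True).as_matrix();T[:3,3]=s["tool_pos"]
    p=dict(p);p["world_to_cam"]=np.linalg.inv(T@np.array(p["hand_eye"]));return p
E
python3 - <<'E'
import pickle;from h import *
s,p,t,q=pickle.load(open("d1.pkl","rb"));p=wcam(s,p)
hsv=cv2.cvtColor(p["pixels"],cv2.COLOR_RGB2HSV)
y=cv2.inRange(hsv,(22,130,90),(36,255,255));y[:, :290]=0;y[:,345:]=0;y[:140]=0;y[215:]=0
b=cv2.inRange(hsv,(105,120,40),(125,255,255));b[:, :280]=0;b[:,345:]=0;b[:110]=0;b[215:]=0
for n,m in(("y",y),("b",b|y)):
    c=np.argwhere(m)[:,::-1].astype(np.float32);box=cv2.boxPoints(cv2.minAreaRect(c));print(n,box.tolist(),c.min(0),c.max(0))
    for z in(199,163):
        W=np.array([plane(p,u,z)[:2] for u in box]);print(z,W.round(1).tolist(),W.mean(0).round(1))
for u in((318,172),):print(plane(p,u,199))
br=y&cv2.inRange(hsv,(0,0,215),(255,255,255));c=np.argwhere(br)[:,::-1].astype(np.float32)
if len(c)>5:
    box=cv2.boxPoints(cv2.minAreaRect(c));W=np.array([plane(p,u,199)[:2] for u in box]);print("bright",c.min(0),c.max(0),W.round(1).tolist(),W.mean(0))
print("tab from 3 views: proj", proj(p,(453.2,71.9,199)))
# green rail ray crossing: wrist+top, wrist+scene
g=cv2.inRange(hsv,(45,90,60),(75,255,255));g[:, :470]=0;g[:,530:]=0
c=np.argwhere(g).mean(0)[::-1];print(c)
for nm,cam in(("top",t),("scene",q)):
    bb=[x for x in blobs(cam["pixels"],(45,90,60),(75,255,255))[0] if (nm=="top" and 265<x[0][0]<300) or (nm=="scene" and 340<x[0][0]<365)]
    print(nm,bb[0][0],tri(p,c,cam,bb[0][0]))
E
```

```text
y [[311.0, 153.0], [325.0, 153.0], [325.0, 189.0], [311.0, 189.0]] [311. 153.] [325. 189.]
199 [[451.4, 92.9], [464.0, 89.4], [454.9, 55.5], [441.9, 59.1]] [453.1  74.2]
163 [[448.7, 86.2], [462.7, 82.4], [452.6, 44.6], [438.1, 48.6]] [450.5  65.4]
b [[291.0, 130.0], [334.0, 130.0], [334.0, 204.0], [291.0, 204.0]] [291. 130.] [334. 204.]
199 [[439.6, 118.1], [477.4, 107.7], [459.4, 38.4], [418.8, 49.5]] [448.8  78.4]
163 [[435.5, 114.3], [477.7, 102.8], [457.6, 25.5], [412.4, 37.9]] [445.8  70.1]
[452.88838317  73.59825222 199.        ]
bright [311. 159.] [325. 188.] [[449.9, 87.4], [462.5, 83.9], [455.2, 56.5], [442.2, 60.1]] [452.44542746  71.99209597]
tab from 3 views: proj [318.79175988 173.59071837]
[504.29297821 127.04761905]Traceback (most recent call last):
  File "<stdin>", line 20, in <module>
IndexError: list index out of range
```

```bash
python3 - <<'E'
import pickle;from h import *
d=pickle.load(open("d0.pkl","rb"));p=d["scene"][1];t=d["top"][1]
print("large",tri(p,(315.5,135.8),t,(229.3,268.5)),"small",tri(p,(343.9,182.2),t,(246.1,213.3)))
s,w,_,_=pickle.load(open("d1.pkl","rb"));w=wcam(s,w)
print("green w/top",tri(w,(504.3,127),t,(283,156.2)),"w/scene",tri(w,(504.3,127),p,(354.6,183.8)))
print("glue red cap",tri(p,(376,162.1),t,(179.4,210.5)))
for z in(215,220,225):
  a=plane(w,(472,0),z+8);b=plane(w,(545,285),z-12);print(z,np.degrees(np.arctan2(-(a-b)[0],(a-b)[1])),a,b)
E
python3 -m jog '[[0,0,0,0,0,40,-1],[0,0,0,0,0,40,-1],[0,0,0,0,0,30,-1],[0,0,0,0,0,0,-1]]' 40
```

```text
large (array([344.91382593, 185.05573658, 244.86089784]), np.float64(0.1960144549143965)) small (array([494.85981761, 173.40000835, 130.81775482]), np.float64(1.2792196023928355))
green w/top (array([616.40461733,  75.25467243, 221.59264003]), np.float64(0.14383453891901166)) w/scene (array([616.5127929 ,  76.76186967, 223.66895306]), np.float64(3.035821111005162))
glue red cap (array([497.59353019, 339.81106135, 144.77618283]), np.float64(1.1831764187537128))
215 9.87744555113979 [601.37267407 177.02233286 223.        ] [ 650.73104987 -106.44720673  203.        ]
220 9.90647837771294 [599.19664556 176.57219277 228.        ] [ 647.89860143 -102.29126193  208.        ]
225 9.936481003056086 [597.02061706 176.12205268 233.        ] [645.06615299 -98.13531712 213.        ]
time: 3.5
tool_pos: [450.6, 71.8, 233.1]
tcp_rot: [-179.5, 0.1, 74.8]
ft_force: [-0.8, -0.1, -0.7]
finger_gap: 85.1
grip_force: 0.0
```

```bash
python3 -m jog '[[0,0,0,0,0,30,-1],[0,0,0,0,0,20,-1],[0,0,0,0,0,10,-1],[0,0,0,0,0,8,-1],[0,0,0,0,0,0,-1]]' 40
python3 -m jog '[[0,0,0,0,0,0,-1],[0,0,0,0,0,0,-1]]'
python3 - <<'E'
from bench import r
import cv2,pickle
s=r.sense();p=r.snapshot("wrist")
cv2.imwrite("pics/w2.png",cv2.cvtColor(p["pixels"],cv2.COLOR_RGB2BGR));print(s["tool_pos"],s["tcp_rot"])
E
```

```text
time: 4.0
tool_pos: [453.7, 71.9, 170.4]
tcp_rot: [180.0, -0.0, 74.8]
ft_force: [0.1, -0.3, -0.3]
finger_gap: 85.4
grip_force: 0.0
time: 4.2
tool_pos: [454.3, 72.0, 171.4]
tcp_rot: [179.9, -0.0, 74.9]
ft_force: [-0.5, 0.4, 0.8]
finger_gap: 85.6
grip_force: 0.0
[454.33475218  71.95127011 171.41399141] [ 1.79894798e+02 -3.38126394e-02  7.48576468e+01]
```

View pics/w2.png

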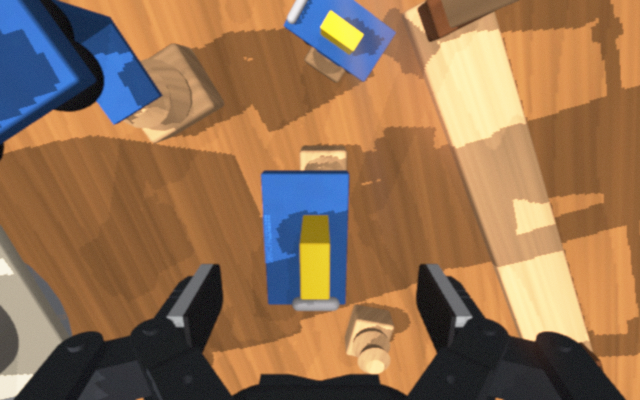

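The wrist view shows the tab (315,270) centred between the open fingers, aligned. Closing, then lifting slightly.

```bash
python3 -m jog '[[0,0,0,0,0,0,1],[0,0,0,0,0,0,1],[0,0,0,0,0,0,1],[0,0,0,0,0,0,1],[0,0,0,0,0,0,1]]' 60
python3 -m jog '[[0,0,0,0,0,0,1],[0,0,0,0,0,0,1],[0,0,0,0,0,0,1],[0,0,0,0,0,0,1],[0,0,0,0,0,0,1]]' 60
python3 -m jog '[[0,0,0,0,0,-5,1],[0,0,0,0,0,-10,1],[0,0,0,0,0,-15,1],[0,0,0,0,0,0,1],[0,0,0,0,0,0,1]]' 60
```

```text
time: 4.75
tool_pos: [453.5, 71.9, 170.1]
tcp_rot: [-180.0, 0.0, 74.9]
ft_force: [-4.8, 0.0, 16.4]
finger_gap: 12.6
grip_force: 36.4
time: 5.25
tool_pos: [453.6, 72.0, 170.3]
tcp_rot: [180.0, -0.0, 74.9]
ft_force: [-1.8, -0.8, 4.5]
finger_gap: 11.2
grip_force: 59.1
time: 5.75
tool_pos: [454.2, 71.9, 201.0]
tcp_rot: [179.9, -0.0, 74.9]
ft_force: [-0.4, -0.0, -5.4]
finger_gap: 11.6
grip_force: 58.8
```

```bash
python3 -m jog '[[0,0,-8.5,0,0,-27,1],[0,0,-8.5,0,0,-27,1],[0,0,-8.5,0,0,-27,1],[0,0,0,-10,20,0,1],[0,0,0,-10,40,0,1]]'
python3 -m jog '[[0,0,0,-6,30,0,1],[0,0,0,0,10,0,1],[0,0,0,0,0,0,1],[0,0,0,0,0,0,1],[0,0,0,0,0,0,1]]'
python3 - <<'E'
from bench import r
import cv2,pickle
from h import *
s=r.sense();w=r.snapshot("wrist");t=r.snapshot("top");q=r.snapshot("scene")
pickle.dump((s,w,t,q),open("d2.pkl","wb"));print(s["tool_pos"],s["tcp_rot"])
a=cv2.resize(q["pixels"][115:255,260:420],(640,560),interpolation=cv2.INTER_CUBIC)
cv2.imwrite("pics/s2.png",cv2.cvtColor(a,cv2.COLOR_RGB2BGR))
cv2.imwrite("pics/w3.png",cv2.cvtColor(w["pixels"],cv2.COLOR_RGB2BGR))
E
```

```text
time: 6.25
tool_pos: [516.5, 62.9, 282.9]
tcp_rot: [179.8, 0.0, 100.4]
ft_force: [-0.6, -1.2, -3.9]
finger_gap: 12.0
grip_force: 59.2
time: 6.75
tool_pos: [555.7, 64.5, 281.1]
tcp_rot: [-180.0, -0.0, 100.4]
ft_force: [0.2, 0.4, -4.5]
finger_gap: 11.8
grip_force: 59.2
[555.70734118  64.48229693 281.13813711] [-1.79975785e+02 -4.11294358e-03  1.00382107e+02]
```

View pics/w3.png

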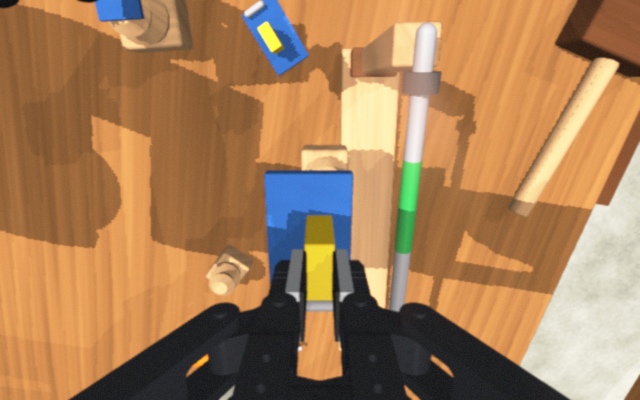

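View pics/s2.png

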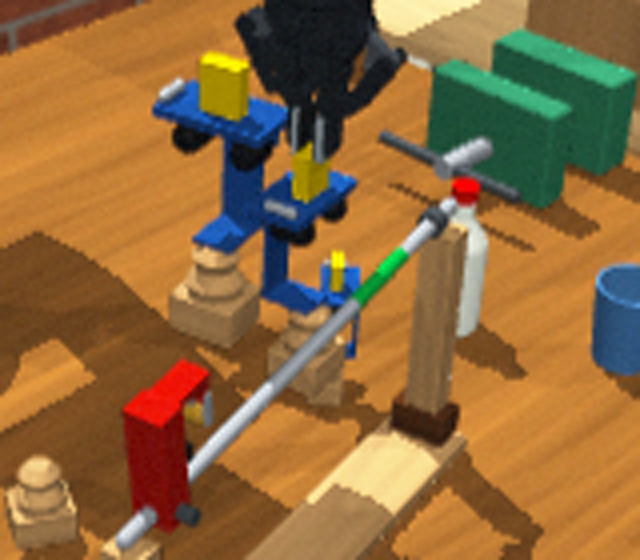

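The wrist view shows the held hanger (tab ~(318,255)) and the rail from (427,30) to (398,305), green from (412,162) to (404,252). The scene crop shows it upright, still on the -x side of the rail.

```bash
python3 - <<'E'
import pickle;from h import *
s,w,t,q=pickle.load(open("d2.pkl","rb"));w=wcam(s,w)
m=cv2.inRange(cv2.cvtColor(w["pixels"],cv2.COLOR_RGB2HSV),(45,90,60),(75,255,255));m[:, :385]=0;m[:,435:]=0
P=np.argwhere(m)[:,::-1];c=P.mean(0);v,x,x0,y0=cv2.fitLine(P.astype(np.float32),2,0,.01,.01).ravel();print(c,P.min(0),P.max(0))
for z in(214,220,226):
    a=plane(w,(x0+v/x*(160-y0),160),z+3.7);b=plane(w,(x0+v/x*(254-y0),254),z-3.7);C=(a+b)/2
    d=C-s["tool_pos"];ps=np.radians(s["tcp_rot"][2])
    print(z,a-b,np.degrees(np.arctan2(-(a-b)[0],(a-b)[1])),C,"tool dx,dy",d[0]*np.cos(ps)+d[1]*np.sin(ps),d[0]*np.sin(ps)-d[1]*np.cos(ps))
for nm,cam,u in(("top",t,(283,156.2)),("scene",q,(354.6,183.8))):print(nm,tri(w,c,cam,u))
E
```

```text
[407.20126984 206.26285714] [395 162] [420 253]
214 [-14.57770428  74.21374058   7.4       ] 11.11304442558753 [619.41069258  70.14592829 214.        ] tool dx,dy -5.909202055994649 63.68104136872046
220 [-14.26534649  72.35525791   7.4       ] 11.153221046697013 [617.38085731  72.07062474 220.        ] tool dx,dy -3.650216492383654 62.03129234671449
226 [-13.9529887   70.49677524   7.4       ] 11.195503993050815 [615.35102205  73.99532119 226.        ] tool dx,dy -1.3912309287726732 60.38154332470852
top (array([616.46892613,  75.29093225, 221.47492578]), np.float64(0.0949749696127922))
scene (array([616.63252276,  76.88532596, 223.89836945]), np.float64(2.6438889013063362))
```

```bash
python3 -m jog '[[0,0,-0.5,0,15,0,1],[0,0,0,0,25,0,1],[0,0,0,0,15,0,1],[0,0,0,0,6,0,1],[0,0,0,0,0,0,1]]'
python3 -m jog '[[0,0,0,0,0,2,1],[0,0,0,0,0,3,1],[0,0,0,0,0,2,1],[0,0,0,0,0,0,1],[0,0,0,0,0,0,1]]'
python3 - <<'E'
from bench import r
import cv2,pickle
from h import *
s=r.sense();q=r.snapshot("scene")
print(s["tool_pos"],s["tcp_rot"],s["ft_force"],s["wrist_torque"])
a=cv2.resize(q["pixels"][115:235,280:420],(700,600),interpolation=cv2.INTER_CUBIC)
cv2.imwrite("pics/s3.png",cv2.cvtColor(a,cv2.COLOR_RGB2BGR))
E
```

```text
time: 7.4
tool_pos: [616.5, 75.8, 280.9]
tcp_rot: [-180.0, -0.0, 100.9]
ft_force: [-0.5, 0.1, -4.7]
finger_gap: 11.5
grip_force: 59.3
time: 7.9
tool_pos: [616.3, 75.6, 274.1]
tcp_rot: [-180.0, 0.0, 100.9]
ft_force: [-0.0, 0.3, -4.2]
finger_gap: 11.6
grip_force: 59.3
[616.29839788  75.63479478 274.11138952] [-1.79995070e+02  4.59626908e-04  1.00859527e+02] [-0.02576799  0.32806761 -4.16100829] [ 0.01385476  0.00110906 -0.00071484]
```

View pics/s3.png

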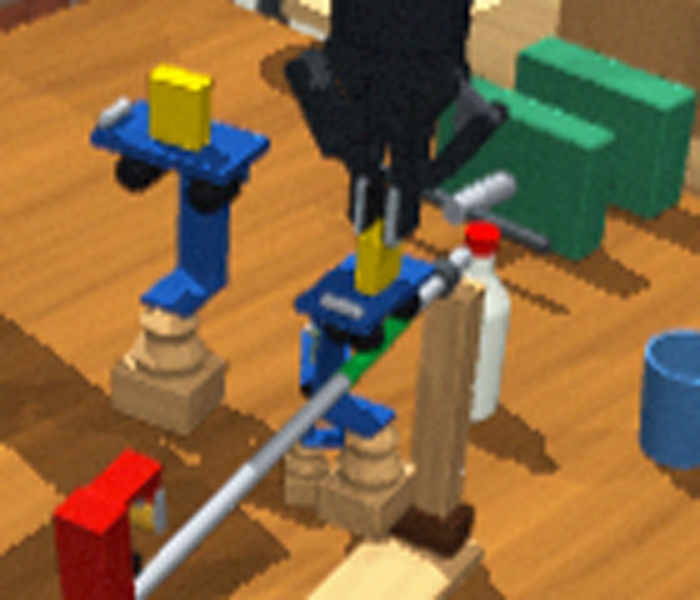

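The hanger's wheels are just above the green section with the rail inside the hook. Matching the rail slope (+6° about tool y), then feeling downwards.

```bash
python3 -m jog '[[0,3,0,0,0,0,1],[0,3,0,0,0,0,1],[0,0,0,0,0,0,1],[0,0,0,0,0,0,1]]'
python3 -m jog '[[0,0,0,0,0,1,1],[0,0,0,0,0,1,1],[0,0,0,0,0,1,1],[0,0,0,0,0,0,1],[0,0,0,0,0,0,1]]'
python3 -m jog '[[0,0,0,0,0,1,1],[0,0,0,0,0,1,1],[0,0,0,0,0,0,1],[0,0,0,0,0,0,1]]'
```

```text
time: 8.35
tool_pos: [616.6, 75.0, 274.1]
tcp_rot: [-180.0, -5.9, 100.8]
ft_force: [-0.2, 0.4, -3.7]
finger_gap: 11.5
grip_force: 59.3
time: 8.85
tool_pos: [616.4, 76.2, 271.1]
tcp_rot: [-180.0, -6.0, 100.9]
ft_force: [-0.4, 0.4, -4.1]
finger_gap: 11.8
grip_force: 59.3
time: 9.25
tool_pos: [616.4, 76.2, 269.1]
tcp_rot: [-180.0, -6.0, 100.9]
ft_force: [-0.0, 0.4, -4.8]
finger_gap: 11.7
grip_force: 59.3
```

```bash
python3 -m jog '[[0,0,0,0,0,1,1],[0,0,0,0,0,0,1],[0,0,0,0,0,0,1]]' | grep -E 'pos|ft'
python3 -m jog '[[0,0,0,0,0,1,1],[0,0,0,0,0,0,1],[0,0,0,0,0,0,1]]'| grep -E 'pos|ft'
python3 -m jog '[[0,0,0,0,0,1,1],[0,0,0,0,0,0,1],[0,0,0,0,0,0,1]]'| grep -E 'pos|ft'
```

```text
tool_pos: [616.4, 76.3, 268.1]
ft_force: [-0.7, -0.3, -4.5]
tool_pos: [616.3, 76.4, 267.1]
ft_force: [0.2, 0.2, -4.0]
tool_pos: [616.4, 76.5, 266.2]
ft_force: [1.3, -0.4, -4.2]
```

```bash
python3 -m jog '[[0,0,0,0,0,1,1],[0,0,0,0,0,0,1],[0,0,0,0,0,0,1]]' | grep -E 'pos|ft'
python3 -m jog '[[0,0,0,0,0,0.7,1],[0,0,0,0,0,0,1],[0,0,0,0,0,0,1]]'| grep -E 'pos|ft'
```

```text
tool_pos: [616.6, 76.6, 265.8]
ft_force: [-1.2, -1.3, 1.2]
tool_pos: [616.8, 76.6, 265.7]
ft_force: [-0.8, -0.9, 6.9]
```

```bash
python3 -m jog '[[0,0,0,0,0,0.7,1],[0,0,0,0,0,0,1],[0,0,0,0,0,0,1]]'| grep -E 'pos|ft'
```

```text
tool_pos: [617.0, 76.6, 265.6]
ft_force: [-1.6, -1.7, 7.8]
```

```bash
python3 -m jog '[[0,0,0,0,0,-0.8,1],[0,0,0,0,0,0,1],[0,0,0,0,0,0,1],[0,0,0,0,0,0,1]]'| grep -E 'pos|ft|rot'
```

```text
tool_pos: [616.8, 76.6, 265.6]
tcp_rot: [179.9, -6.0, 100.9]
ft_force: [-0.9, -2.2, 6.9]
```

```bash
python3 -m jog '[[0,0,0,0,0,-0.8,1],[0,0,0,0,0,0,1],[0,0,0,0,0,0,1],[0,0,0,0,0,0,1]]'| grep -E 'pos|ft|rot'
```

```text
tool_pos: [616.5, 76.6, 265.7]
tcp_rot: [180.0, -6.0, 100.9]
ft_force: [0.0, -1.0, 4.1]
```

```bash
python3 -m jog '[[0,0,0,0,0,-0.4,1],[0,0,0,0,0,0,1],[0,0,0,0,0,0,1],[0,0,0,0,0,0,1]]'| grep -E 'pos|ft|rot'
python3 -m jog '[[0,0,0,0,0,0,0.6],[0,0,0,0,0,0,0.2],[0,0,0,0,0,0,-0.2],[0,0,0,0,0,0,-0.6],[0,0,0,0,0,0,-1]]'
python3 - <<'E'
from bench import r
import cv2,pickle
s=r.sense();q=r.snapshot("scene");t=r.snapshot("top")
pickle.dump((s,q,t),open("d4.pkl","wb"))
from h import *
for c,(a,b) in((q,(270,420)),(t,(260,420))):print([x for x in blobs(c["pixels"],(22,130,90),(36,255,255))[0] if a<x[0][0]<b])
E
```

```text
tool_pos: [616.4, 76.6, 265.7]
tcp_rot: [180.0, -6.0, 100.9]
ft_force: [0.4, 0.2, 3.4]
time: 12.75
tool_pos: [616.3, 76.6, 265.5]
tcp_rot: [-180.0, -6.0, 100.9]
ft_force: [0.5, -0.1, 0.1]
finger_gap: 74.4
grip_force: 0.0
[([315.5, 135.9], [310, 128, 12, 17, 182]), ([351.0, 172.3], [347, 165, 10, 16, 119])]
[([296.0, 143.5], [294, 141, 5, 6, 30])]
```

```bash
python3 -m jog '[[0,0,0,0,0,0,-1],[0,0,0,0,0,-20,-1],[0,0,0,0,0,-35,-1],[0,0,0,0,0,-35,-1],[0,0,0,0,0,-30,-1]]' | grep -E 'pos'
for k in 1 2; do python3 -m jog '[[0,0,0,0,0,0,1],[0,0,0,0,0,0,1],[0,0,0,0,0,0,1],[0,0,0,0,0,0,1],[0,0,0,0,0,0,1]]' | grep time; done
python3 - <<'E'
from bench import r
import cv2,pickle
q=r.snapshot("scene");t=r.snapshot("top")
from h import *
for c,(a,b) in((q,(270,420)),(t,(260,420))):print([x for x in blobs(c["pixels"],(22,130,90),(36,255,255))[0] if a<x[0][0]<b])
E
python3 -m jog '[[0,0,0,0,0,0,1],[0,0,0,0,0,0,1],[0,0,0,0,0,0,1],[0,0,0,0,0,0,1],[0,0,0,0,0,0,1]]' | grep time
python3 -m jog '[[0,0,0,0,0,0,1],[0,0,0,0,0,0,1],[0,0,0,0,0,0,1],[0,0,0,0,0,0,1],[0,0,0,0,0,0,1]]' | grep time
python3 - <<'E'
from bench import r
import cv2,pickle
s=r.sense();q=r.snapshot("scene");t=r.snapshot("top");w=r.snapshot("wrist")
pickle.dump((s,w,t,q),open("d5.pkl","wb"));print(s["tool_pos"],s["tcp_rot"],s["finger_gap"])
from h import *
for c,(a,b) in((q,(270,420)),(t,(260,420))):print([x for x in blobs(c["pixels"],(22,130,90),(36,255,255))[0] if a<x[0][0]<b])
a=cv2.resize(q["pixels"][145:265,260:400],(700,600),interpolation=cv2.INTER_CUBIC)
cv2.imwrite("pics/s5.png",cv2.cvtColor(a,cv2.COLOR_RGB2BGR))
E
```

```text
tool_pos: [618.7, 64.1, 387.2]
time: 13.85
time: 14.35
[([315.5, 135.9], [310, 128, 12, 17, 182]), ([355.0, 180.0], [351, 176, 9, 9, 9]), ([343.9, 182.2], [343, 178, 3, 10, 28]), ([330.3, 192.8], [325, 185, 11, 17, 143])]
[]
time: 14.95
time: 15.45
[618.71025611  64.23638799 385.0783439 ] [-179.99867287   -6.00071953  100.86276456] -0.1386028820826402
[([315.5, 135.9], [310, 128, 12, 17, 182]), ([343.9, 182.2], [343, 178, 3, 10, 28]), ([318.2, 204.5], [313, 196, 11, 19, 157])]
[([361.8, 136.0], [356, 131, 13, 11, 120])]
```

View pics/s5.png

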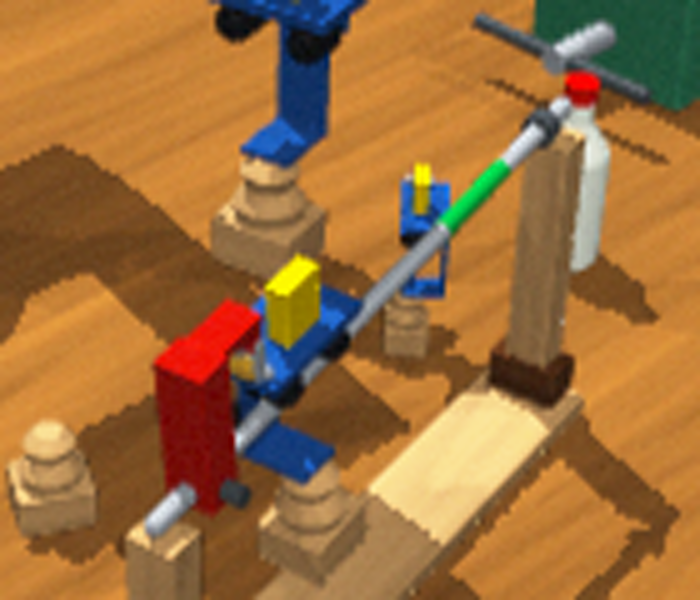

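The scene crop shows the hanger at the catch: cross bar against the brass roller under the red bracket, tab (290,305 in crop), upright. Computing the push approach.

```bash
python3 - <<'E'
import pickle;from h import *
from bench import r
s,w,t,q=pickle.load(open("d5.pkl","rb"))
q2=r.snapshot("scene")
print([x[0] for x in blobs(q2["pixels"],(22,130,90),(36,255,255))[0] if 270<x[0][0]<420])
T,e=tri(q,(318.2,204.5),t,(361.8,136));print(T,e,"plane z257 scene",plane(q,(318.2,204.5),257),"top",plane(t,(361.8,136),266))
s=r.sense();R=Ro.from_euler("xyz",s["tcp_rot"],degrees=True)
O=np.array([637,-22,0]);ys=np.array([-.189,.982,0]);xs=np.array([.982,.189,0])
print("tab stand",xs@(T-O),ys@(T-O))
for nm,u in(("tri",T),):
    u=np.array([*u[:2],256.7])
    P=u+40.1*ys+np.array([0,0,-18-5])   # TCP target on rear face
    print("rear",P,"delta tool",R.inv().apply(P-s["tool_pos"]))
    print("rear via rail line", R.inv().apply(O+ys*-45+[0,0,233.5]-s["tool_pos"]))
E
```

```text
[[315.5, 135.9], [343.9, 182.2], [318.2, 204.4]]
[ 654.10614739 -111.20882919  260.31613273] 0.17158896170643761 plane z257 scene [ 650.89914928 -107.78314573  257.        ] top [ 651.69254212 -110.64367665  266.        ]
tab stand -0.06223197656402135 -90.83613211700049
rear [646.52724739 -71.83062919 233.7       ] delta tool [-153.93469262    1.6502665   136.05281763]
rear via rail line [-148.25480336    1.70929776  136.85097844]
```

```bash
python3 -m jog '[[0,0,0,-30,1,0,1],[0,0,0,-35,1,0,1],[0,0,0,-35,0,0,1],[0,0,0,-15,0,20,1],[0,0,0,0,0,35,1]]' | grep -E 'time|pos'
python3 -m jog '[[0,0,0,0,0,35,1],[0,0,0,0,0,30,1],[0,0,0,0,0,16,1],[0,0,0,0,0,0,1],[0,0,0,0,0,0,1]]' | grep -E 'time|pos|ft'
python3 - <<'E'
from bench import r
from h import *
s=r.sense();q=r.snapshot("scene");print(s["tool_pos"],s["ft_force"],s["finger_gap"])
print([x[0] for x in blobs(q["pixels"],(22,130,90),(36,255,255))[0] if 270<x[0][0]<420])
a=cv2.resize(q["pixels"][145:265,260:400],(700,600),interpolation=cv2.INTER_CUBIC)
cv2.imwrite("pics/s6.png",cv2.cvtColor(a,cv2.COLOR_RGB2BGR))
E
```

```text
time: 16.15
tool_pos: [642.6, -45.2, 320.1]
time: 16.65
tool_pos: [640.0, -33.8, 239.2]
ft_force: [-0.7, 0.2, 0.2]
[640.02723717 -33.79806473 239.15649333] [-0.69259473  0.17473102  0.17901638] -0.23620216796363866
[[313.9, 136.0], [355.0, 180.0], [344.0, 183.7], [318.2, 204.7]]
```

View pics/s6.png

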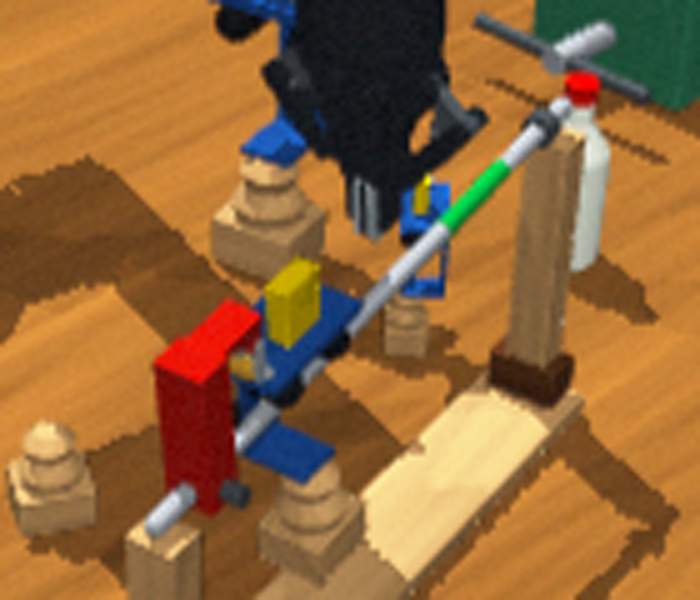

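Fingers hang shut just above the rail, uphill of the yoke's rear, hanger unmoved. Lowering 2 mm and creeping in.

```bash
python3 -m jog '[[0,0,0,-4,0,2,1],[0,0,0,-5,0,0,1],[0,0,0,-5,0,0,1],[0,0,0,0,0,0,1]]' | grep -E 'pos|ft'
python3 -m jog '[[0,0,0,-2,0,0,1],[0,0,0,-2,0,0,1],[0,0,0,0,0,0,1]]' | grep -E 'pos|ft'
python3 -m jog '[[0,0,0,-2,0,0,1],[0,0,0,0,0,0,1]]' | grep -E 'pos|ft'
python3 -m jog '[[0,0,0,-2,0,0,1],[0,0,0,0,0,0,1]]' | grep -E 'pos|ft'
```

```text
tool_pos: [642.3, -48.3, 234.5]
ft_force: [-0.6, 0.2, -0.2]
tool_pos: [642.9, -51.4, 233.8]
ft_force: [-0.7, 0.0, 1.2]
tool_pos: [643.3, -53.2, 233.7]
ft_force: [0.6, 0.4, 0.5]
tool_pos: [643.7, -55.2, 233.5]
ft_force: [0.1, -0.1, 0.0]
```

```bash
for k in 1; do python3 -m jog '[[0,0,0,-1.5,0,0,1],[0,0,0,-1.5,0,0,1],[0,0,0,0,0,0,1]]' | grep -E 'pos|ft'; done
python3 -m jog '[[0,0,0,-1,0,0,1],[0,0,0,0,0,0,1]]' | grep -E 'pos|ft'
python3 -m jog '[[0,0,0,-1,0,0,1],[0,0,0,0,0,0,1]]' | grep -E 'pos|ft'
```

```text
tool_pos: [644.2, -58.2, 233.1]
ft_force: [0.1, -0.6, -0.1]
tool_pos: [644.4, -59.1, 233.1]
ft_force: [0.3, -0.5, -0.4]
tool_pos: [644.6, -60.0, 233.0]
ft_force: [-0.0, 1.0, 0.2]
```

```bash
python3 -m jog '[[0,0,0,-1,0,0,1],[0,0,0,0,0,0,1]]' | grep -E 'pos|ft'
python3 -m jog '[[0,0,0,-1,0,0,1],[0,0,0,0,0,0,1]]' | grep -E 'pos|ft'
```

```text
tool_pos: [644.8, -61.0, 232.9]
ft_force: [-0.3, -0.1, -0.4]
tool_pos: [645.0, -62.0, 232.8]
ft_force: [-0.1, -0.7, 0.3]
```

```bash
for i in 1; do python3 -m jog '[[0,0,0,-1,0,0,1],[0,0,0,0,0,0,1]]' | grep -E 'pos|ft'; done
python3 -m jog '[[0,0,0,-1,0,0,1],[0,0,0,0,0,0,1]]' | grep -E 'pos|ft'
python3 -m jog '[[0,0,0,-1,0,0,1],[0,0,0,0,0,0,1]]' | grep -E 'pos|ft'
```

```text
tool_pos: [645.1, -63.0, 232.7]
ft_force: [0.8, -0.3, 1.0]
tool_pos: [645.3, -63.9, 232.5]
ft_force: [-0.7, -0.4, 0.2]
tool_pos: [645.5, -64.9, 232.4]
ft_force: [0.1, -0.6, 1.1]
```

```bash
python3 -m jog '[[0,0,0,-1,0,0,1],[0,0,0,0,0,0,1]]' | grep -E 'pos|ft'
python3 -m jog '[[0,0,0,-1,0,0,1],[0,0,0,0,0,0,1]]' | grep -E 'pos|ft'
python3 - <<'E'
from bench import r
from h import *
q=r.snapshot("scene")
print([x[0] for x in blobs(q["pixels"],(22,130,90),(36,255,255))[0] if 270<x[0][0]<420])
E
```

```text
tool_pos: [645.7, -65.9, 232.3]
ft_force: [-0.4, 0.2, 0.6]
tool_pos: [645.9, -66.8, 232.2]
ft_force: [0.3, 0.1, -0.7]
[[343.9, 184.9], [318.2, 204.6]]
```

```bash
python3 -m jog '[[0,0,0,-1,0,0,1],[0,0,0,0,0,0,1]]' | grep -E 'pos|ft'
python3 -m jog '[[0,0,0,-1,0,0,1],[0,0,0,0,0,0,1]]' | grep -E 'pos|ft'
python3 - <<'E'
from bench import r
from h import *
q=r.snapshot("scene")
print([x[0] for x in blobs(q["pixels"],(22,130,90),(36,255,255))[0] if 270<x[0][0]<420])
a=cv2.resize(q["pixels"][155:255,270:390],(720,600),interpolation=cv2.INTER_CUBIC)
cv2.imwrite("pics/s7.png",cv2.cvtColor(a,cv2.COLOR_RGB2BGR))
E
```

```text
tool_pos: [646.1, -67.8, 232.1]
ft_force: [0.8, -0.4, 0.3]
tool_pos: [646.3, -68.8, 232.0]
ft_force: [0.6, -0.0, -0.0]
[[343.9, 184.9], [318.2, 204.7]]
```

View pics/s7.png

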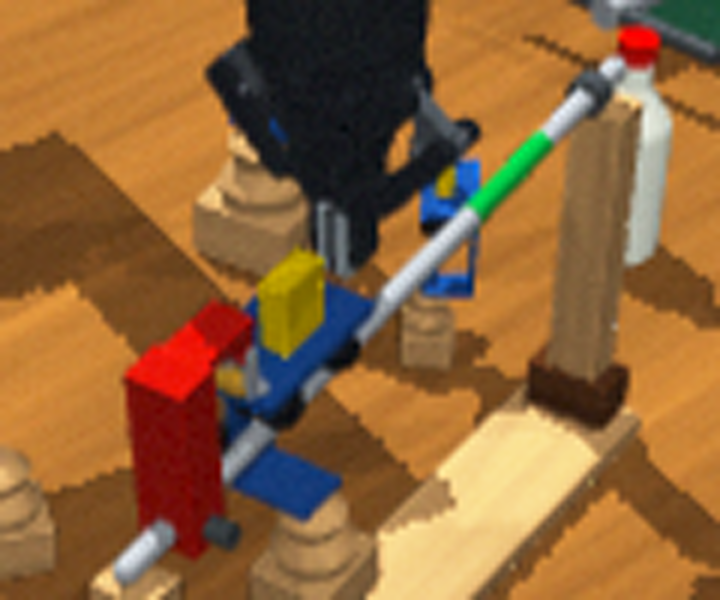

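The crop shows the shut fingertips (345,272) close behind the yoke's rear edge (corners ~(325,280),(378,297)); the hanger hasn't moved. Checking the gap and height numerically.

```bash
python3 - <<'E'
from bench import r
from h import *
s=r.sense();q=r.snapshot("scene");W=r.snapshot("wrist");cv2.imwrite("pics/w7.png",cv2.cvtColor(W["pixels"],cv2.COLOR_RGB2BGR))
f=lambda x,y:(270+(x+.5)/6-.5,155+(y+.5)/6-.5)
R=Ro.from_euler("xyz",s["tcp_rot"],degrees=True)
for n,u in(("rearL",(325,280)),("rearR",(378,297))):
    for z in(238,243):print(n,z,plane(q,f(*u),z),"in tool",R.inv().apply(plane(q,f(*u),z)-s["tool_pos"]))
for dx in(-11,0,11):
    v=proj(q,s["tool_pos"]+R.apply([dx,0,0]));print("tcp",dx,(v[0]-270)*6+2.5,(v[1]-155)*6+2.5)
E
```

```text
rearL 238 [631.86279117 -66.9700624  238.        ] in tool [  5.07702619 -13.79690021  -5.48119391]
rearL 243 [636.75984011 -72.17879393 243.        ] in tool [ -0.40529641  -9.96922075 -11.08520865]
rearR 238 [657.332845   -59.15675954 238.        ] in tool [ 7.93599129 12.68910132 -5.18222042]
rearR 243 [662.03555369 -64.42510771 243.        ] in tool [  2.43185436  16.31468869 -10.78851638]
tcp -11 331.215940877968 319.6256245811051
tcp 0 344.7451842702195 305.9479593186859
tcp 11 358.11443546388864 292.432041441051
```

View pics/w7.png

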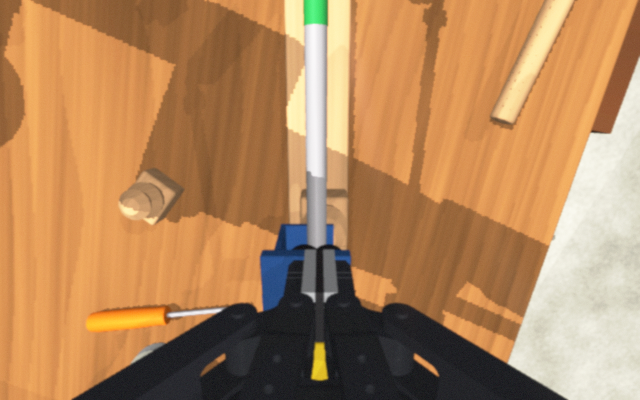

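Both views agree: the plate's rear edge is already under/behind the fingertips. The real tips appear ~20 mm above the nominal TCP, so the fingers are above the plate, short of the tab. Backing off uphill, then lowering.

```bash
python3 -m jog '[[0,0,0,10,0,0,1],[0,0,0,14,0,0,1],[0,0,0,0,0,0,1],[0,0,0,0,0,6,1],[0,0,0,0,0,0,1]]' | grep -E 'pos|ft'
python3 -m jog '[[0,0,0,0,0,4,1],[0,0,0,0,0,4,1],[0,0,0,0,0,0,1],[0,0,0,0,0,0,1]]' | grep -E 'pos|ft|gap'
python3 - <<'E'
from bench import r
from h import *
s=r.sense();q=r.snapshot("scene")
print([x[0] for x in blobs(q["pixels"],(22,130,90),(36,255,255))[0] if 270<x[0][0]<420])
R=Ro.from_euler("xyz",s["tcp_rot"],degrees=True)
for dz in(0,-20):
    v=proj(q,s["tool_pos"]+R.apply([0,0,dz]));print("tcp",(v[0]-270)*6+2.5,(v[1]-155)*6+2.5)
c=cv2.resize(q["pixels"][155:255,270:390],(720,600),interpolation=cv2.INTER_CUBIC)
cv2.imwrite("pics/s8.png",cv2.cvtColor(c,cv2.COLOR_RGB2BGR))
E
```

```text
tool_pos: [641.2, -44.4, 227.4]
ft_force: [0.6, -0.7, -0.0]
tool_pos: [641.4, -44.0, 220.3]
ft_force: [-0.5, -0.4, 0.0]
finger_gap: 0.0
[[311.7, 135.8], [318.2, 204.7]]
tcp 373.8614822563277 300.5632295426446
tcp 373.15551568769285 266.95174333179864
```

I've now viewed more pictures than the ten allowed, so I'll view no more and work from numbers only. Measuring the fingertip row against the prediction by mask.

```bash
python3 - <<'E'
from bench import r
from h import *
q=r.snapshot("scene");hsv=cv2.cvtColor(q["pixels"],cv2.COLOR_RGB2HSV)
for v in range(190,210,1):print(v,[f"{int(h)}/{int(s)}/{int(z)}" for h,s,z in hsv[v,324:344:2]])
E
```

```text
190 ['16/138/107', '15/178/162', '104/29/116', '103/34/67', '102/38/67', '102/47/27', '102/41/31', '15/125/61', '109/190/110', '108/213/164']
191 ['16/145/109', '14/175/166', '101/31/116', '103/27/67', '93/25/103', '115/51/30', '105/77/33', '16/173/152', '110/182/157', '109/205/87']
192 ['16/130/112', '15/179/165', '100/26/116', '102/38/68', '95/27/104', '100/82/28', '90/51/25', '15/188/174', '0/78/36', '130/96/24']
193 ['17/136/114', '15/178/163', '99/28/118', '110/25/62', '101/33/109', '103/78/23', '100/88/26', '15/185/172', '11/174/69', '105/22/47']
194 ['16/144/129', '15/181/168', '103/31/116', '105/33/47', '98/26/109', '120/39/26', '101/78/26', '15/188/172', '15/184/147', '107/16/148']
195 ['15/171/154', '15/184/193', '108/28/109', '124/36/49', '98/29/106', '115/44/35', '115/55/28', '15/188/174', '15/149/186', '107/10/226']
196 ['15/182/112', '15/187/177', '30/3/95', '129/40/45', '103/33/107', '109/100/28', '18/74/45', '15/187/183', '14/52/202', '103/14/219']
197 ['15/182/115', '14/191/111', '17/41/119', '105/42/49', '104/26/107', '110/57/27', '14/172/123', '15/158/195', '101/12
[... 1053 characters left out ...]
, '109/209/123', '109/207/127', '108/94/109', '107/21/170', '143/8/123', '16/138/113', '16/136/174', '16/133/165']
206 ['109/190/106', '109/222/124', '109/215/122', '108/222/117', '107/72/114', '110/15/150', '15/104/93', '17/132/139', '16/134/133', '15/134/129']
207 ['110/184/112', '109/208/126', '108/221/120', '109/215/95', '111/40/148', '120/4/123', '13/172/86', '16/135/155', '17/136/158', '16/130/151']
208 ['109/189/120', '109/209/123', '108/207/122', '110/149/96', '105/14/149', '14/99/103', '15/173/90', '16/132/160', '16/138/174', '17/134/168']
209 ['108/213/121', '109/217/121', '108/213/98', '108/67/133', '102/10/126', '15/177/111', '17/188/95', '16/133/125', '16/134/171', '17/135/153']
```

```bash
python3 -m jog '[[0,0,0,0,0,2,1],[0,0,0,0,0,2,1],[0,0,0,0,0,0,1]]' | grep -E 'pos|ft'
python3 -m jog '[[0,0,0,0,0,1.5,1],[0,0,0,0,0,0,1]]' | grep -E 'pos|ft'
python3 -m jog '[[0,0,0,0,0,1.5,1],[0,0,0,0,0,0,1],[0,0,0,0,0,0,1]]' | grep -E 'pos|ft'
python3 - <<'E'
from bench import r
from h import *
s=r.sense();q=r.snapshot("scene");hsv=cv2.cvtColor(q["pixels"],cv2.COLOR_RGB2HSV)
R=Ro.from_euler("xyz",s["tcp_rot"],degrees=True)
for c in([-11,0,0],[0,0,0],[-11,8,0]):print(proj(q,s["tool_pos"]+R.apply(c)))
for v in range(196,206,1):print(v,[f"{int(h)}/{int(s)}/{int(z)}" for h,s,z in hsv[v,326:342:2]])
print([x[0] for x in blobs(q["pixels"],(22,130,90),(36,255,255))[0] if 270<x[0][0]<420])
# wrist: rear edge & fingertip along centre columns
w=r.snapshot("wrist");H=cv2.cvtColor(w["pixels"],cv2.COLOR_RGB2HSV)
for c in(270,285,310,318,325,345):print(c,[f"{v}:{H[v,c].tolist()}" for v in range(215,300,6)])
E
```

```text
tool_pos: [641.2, -43.3, 216.2]
ft_force: [-1.1, -0.1, -0.3]
tool_pos: [641.3, -43.2, 214.9]
ft_force: [0.3, -0.3, 0.3]
tool_pos: [641.3, -43.0, 213.6]
ft_force: [-0.1, 0.0, -0.9]
[329.8482827  208.75461451]
[332.01868328 206.52480409]
[332.30921473 209.76579304]
196 ['15/188/176', '99/38/95', '150/28/45', '100/29/105', '105/41/25', '126/47/27', '15/177/138', '14/49/203']
197 ['14/179/111', '98/30/95', '105/23/45', '99/24/106', '129/75/34', '90/69/26', '14/136/159', '98/13/227']
198 ['15/186/104', '90/11/93', '120/11/46', '100/28/109', '132/47/27', '15/74/48', '14/46/199', '104/17/221']
199 ['15/191/99', '17/46/105', '105/11/46', '104/26/107', '100/99/31', '15/118/123', '105/9/230', '107/17/205']
200 ['14/180/105', '15/97/108', '0/16/49', '103/28/109', '15/26/39', '11/45/192', '107/16/221', '114/16/160']
201 ['14/186/100', '14/181/114', '15/128/74', '105/15/105', '13/100/89', '104/15/219', '109/17/210', '111/27/121']
202 ['178/65/71', '14/169/110', '15/186/141', '16/77/100', '13/58/110', '102/25/156', '106/17/163', '107/116/92']
203 ['109/210/108', '168/40/76', '15/175/181', '16/171/
[... 1586 characters left out ...]
'287:[6, 41, 31]', '293:[150, 10, 52]', '299:[158, 19, 54]']
325 ['215:[167, 12, 146]', '221:[150, 5, 143]', '227:[165, 7, 144]', '233:[168, 9, 147]', '239:[0, 5, 144]', '245:[6, 9, 144]', '251:[135, 5, 112]', '257:[100, 7, 113]', '263:[130, 7, 115]', '269:[102, 11, 116]', '275:[98, 9, 115]', '281:[0, 0, 110]', '287:[135, 5, 112]', '293:[90, 3, 176]', '299:[80, 5, 162]']
345 ['215:[14, 117, 200]', '221:[14, 115, 138]', '227:[15, 120, 130]', '233:[14, 115, 199]', '239:[15, 119, 214]', '245:[15, 116, 213]', '251:[15, 118, 203]', '257:[15, 114, 190]', '263:[96, 40, 32]', '269:[126, 35, 36]', '275:[126, 36, 35]', '281:[107, 48, 37]', '287:[120, 25, 31]', '293:[108, 36, 35]', '299:[120, 47, 38]']
```

Both views consistently put the shut fingertips ~26 mm above the nominal TCP (z≈240 now). Going 4 mm lower to cover the plate face, then creeping to contact.

```bash
python3 -m jog '[[0,0,0,0,0,2,1],[0,0,0,0,0,2,1],[0,0,0,-3,0,0,1],[0,0,0,-2,0,0,1],[0,0,0,0,0,0,1]]' | grep -E 'pos|ft'
python3 -m jog '[[0,0,0,-1,0,0,1],[0,0,0,-1,0,0,1],[0,0,0,0,0,0,1]]' | grep -E 'pos|ft'
python3 -m jog '[[0,0,0,-1,0,0,1],[0,0,0,0,0,0,1]]' | grep -E 'pos|ft'
python3 -m jog '[[0,0,0,-1,0,0,1],[0,0,0,0,0,0,1]]' | grep -E 'pos|ft'
```

```text
tool_pos: [642.2, -48.0, 209.1]
ft_force: [-0.9, -1.0, 0.0]
tool_pos: [642.6, -49.7, 209.0]
ft_force: [0.3, 0.4, -0.8]
tool_pos: [642.8, -50.6, 208.9]
ft_force: [-0.6, -0.2, -0.2]
tool_pos: [643.0, -51.6, 208.7]
ft_force: [0.5, 0.2, 0.0]
```

```bash
python3 -m jog '[[0,0,0,-1,0,0,1],[0,0,0,0,0,0,1]]' | grep -E 'pos|ft'
python3 -m jog '[[0,0,0,-1,0,0,1],[0,0,0,0,0,0,1]]' | grep -E 'pos|ft'
python3 -m jog '[[0,0,0,-1,0,0,1],[0,0,0,0,0,0,1]]' | grep -E 'pos|ft'
```

```text
tool_pos: [643.2, -52.6, 208.6]
ft_force: [0.1, 0.7, -0.5]
tool_pos: [643.3, -53.6, 208.5]
ft_force: [0.2, 0.4, -0.5]
tool_pos: [643.5, -54.5, 208.4]
ft_force: [0.1, -0.1, -0.2]
```

```bash
python3 -m jog '[[0,0,0,-1,0,0,1],[0,0,0,0,0,0,1]]' | grep -E 'pos|ft'
python3 -m jog '[[0,0,0,-1,0,0,1],[0,0,0,0,0,0,1]]' | grep -E 'pos|ft'
python3 -m jog '[[0,0,0,-1,0,0,1],[0,0,0,0,0,0,1]]' | grep -E 'pos|ft'
```

```text
tool_pos: [643.7, -55.5, 208.3]
ft_force: [-0.2, -1.4, -0.3]
tool_pos: [643.9, -56.5, 208.2]
ft_force: [0.4, -0.8, -0.1]
tool_pos: [644.1, -57.0, 208.2]
ft_force: [0.3, 2.0, 0.3]
```

Contact. Pressing on in small steps.

```bash
python3 -m jog '[[0,0,0,-0.6,0,0,1],[0,0,0,0,0,0,1]]' | grep -E 'pos|ft'
python3 -m jog '[[0,0,0,-0.6,0,0,1],[0,0,0,0,0,0,1]]' | grep -E 'pos|ft'
```

```text
tool_pos: [644.1, -57.3, 208.1]
ft_force: [-0.8, 4.6, 0.8]
tool_pos: [644.3, -58.1, 208.1]
ft_force: [-1.4, 4.4, 0.8]
```

```bash
python3 -m jog '[[0,0,0,-0.6,0,0,1],[0,0,0,0,0,0,1]]' | grep -E 'pos|ft'
python3 - <<'E'
from bench import r
from h import *
q=r.snapshot("scene");print([x[0] for x in blobs(q["pixels"],(22,130,90),(36,255,255))[0] if 270<x[0][0]<420])
E
```

```text
tool_pos: [644.5, -59.2, 208.0]
ft_force: [-0.6, 3.8, 1.4]
[[317.5, 205.4]]
```

```bash
python3 -m jog '[[0,0,0,-1,0,0,1],[0,0,0,0,0,0,1]]' | grep -E 'pos|ft'
python3 -m jog '[[0,0,0,-1,0,0,1],[0,0,0,0,0,0,1]]' | grep -E 'pos|ft'
python3 -m jog '[[0,0,0,-1,0,0,1],[0,0,0,0,0,0,1]]' | grep -E 'pos|ft'
```

```text
tool_pos: [644.7, -60.5, 207.9]
ft_force: [0.4, 2.6, 0.3]
tool_pos: [644.9, -61.5, 207.8]
ft_force: [-0.5, 1.7, 0.8]
tool_pos: [645.0, -62.5, 207.6]
ft_force: [-0.5, 0.8, -0.1]
```

```bash
python3 -m jog '[[0,0,0,-1,0,0,1],[0,0,0,0,0,0,1],[0,0,0,0,0,0,1],[0,0,0,0,0,0,1],[0,0,0,0,0,0,1]]' | grep -E 'pos|ft'
python3 - <<'E'
from bench import r
from h import *
q=r.snapshot("scene");print([x[0] for x in blobs(q["pixels"],(22,130,90),(36,255,255))[0] if 270<x[0][0]<420])
t=r.snapshot("top");b=[x[0] for x in blobs(t["pixels"],(22,130,90),(36,255,255))[0] if 330<x[0][0]<420];print(b)
E
```

```text
tool_pos: [645.1, -63.2, 207.4]
ft_force: [-0.4, 0.2, 1.4]
[[344.1, 178.9], [316.7, 206.2]]
[[366.3, 134.7]]
```

```bash
python3 -m jog '[[0,0,0,-1,0,0,1],[0,0,0,-1,0,0,1],[0,0,0,0,0,0,1]]' | grep -E 'pos|ft'
python3 -m jog '[[0,0,0,-1,0,0,1],[0,0,0,-1,0,0,1],[0,0,0,0,0,0,1]]' | grep -E 'pos|ft'
python3 -m jog '[[0,0,0,-1,0,0,1],[0,0,0,0,0,0,1]]' | grep -E 'pos|ft'
python3 - <<'E'
from bench import r
from h import *
q=r.snapshot("scene");print([x[0] for x in blobs(q["pixels"],(22,130,90),(36,255,255))[0] if 270<x[0][0]<420])
E
```

```text
tool_pos: [645.6, -65.2, 207.3]
ft_force: [0.4, -0.6, -0.4]
tool_pos: [645.9, -67.1, 207.1]
ft_force: [-0.4, -0.2, -0.3]
tool_pos: [646.1, -68.0, 207.0]
ft_force: [-0.3, -0.3, -0.3]
[[344.1, 180.1], [314.7, 207.4]]
```

```bash
python3 -m jog '[[0,0,0,-1,0,0,1],[0,0,0,-1,0,0,1],[0,0,0,-1,0,0,1],[0,0,0,-1,0,0,1],[0,0,0,0,0,0,1]]' | grep -E 'pos|ft'
python3 -m jog '[[0,0,0,-1,0,0,1],[0,0,0,0,0,0,1]]' | grep -E 'pos|ft'
python3 -m jog '[[0,0,0,-1,0,0,1],[0,0,0,0,0,0,1]]' | grep -E 'pos|ft'
python3 - <<'E'
from bench import r
from h import *
q=r.snapshot("scene");b=[x[0] for x in blobs(q["pixels"],(22,130,90),(36,255,255))[0] if 300<x[0][0]<330];print(b)
t=r.snapshot("top");c=[x[0] for x in blobs(t["pixels"],(22,130,90),(36,255,255))[0] if 330<x[0][0]<420];print(c)
E
```

```text
tool_pos: [646.9, -72.0, 206.5]
ft_force: [-0.2, 0.7, -0.3]
tool_pos: [647.1, -72.9, 206.5]
ft_force: [0.9, -0.6, -0.7]
tool_pos: [647.2, -73.9, 206.4]
ft_force: [0.7, 0.7, 0.6]
[[314.7, 207.3]]
[[371.8, 134.3]]
```

```bash
python3 -m jog '[[0,0,0,-1,0,0,1],[0,0,0,0,0,0,1]]' | grep -E 'pos|ft'
python3 -m jog '[[0,0,0,-1,0,0,1],[0,0,0,0,0,0,1]]' | grep -E 'pos|ft'
python3 -m jog '[[0,0,0,-0.7,0,0,1],[0,0,0,0,0,0,1]]' | grep -E 'pos|ft'
python3 -m jog '[[0,0,0,-0.7,0,0,1],[0,0,0,0,0,0,1]]' | grep -E 'pos|ft'
```

```text
tool_pos: [647.4, -74.8, 206.3]
ft_force: [-1.0, -0.6, -1.4]
tool_pos: [647.6, -75.8, 206.1]
ft_force: [0.2, -0.3, 0.0]
tool_pos: [647.7, -76.5, 206.1]
ft_force: [0.1, -0.7, 0.4]
tool_pos: [647.9, -77.1, 206.0]
ft_force: [-0.3, 0.6, 0.3]
```

```bash
python3 -m jog '[[0,0,0,-0.7,0,0,1],[0,0,0,0,0,0,1]]' | grep -E 'pos|ft'
python3 -m jog '[[0,0,0,-0.7,0,0,1],[0,0,0,0,0,0,1]]' | grep -E 'time|pos|ft'
```

```text
tool_pos: [648.0, -77.5, 206.0]
ft_force: [-0.9, 0.6, 0.6]
time: 29.7
tool_pos: [648.0, -78.0, 205.9]
ft_force: [-0.6, 3.8, 0.7]
```

Contact with the hanger at 21 mm downhill of where it waited, so it is home against the rubber. Retreating and checking.

```bash
python3 -m jog '[[0,0,0,0,0,0,1],[0,0,0,0,0,0,1],[0,0,0,3,0,0,1],[0,0,0,10,0,0,1],[0,0,0,20,0,0,1]]' | grep -E 'pos|ft'
python3 -m jog '[[0,0,0,0,0,-20,1],[0,0,0,0,0,-40,1],[0,0,0,0,0,-40,1],[0,0,0,0,0,-20,1],[0,0,0,0,0,0,1]]' | grep -E 'pos|ft'
python3 -m jog '[[0,0,0,0,0,0,1],[0,0,0,0,0,0,1],[0,0,0,0,0,0,1],[0,0,0,0,0,0,1]]' | grep -E 'pos|ft'
python3 - <<'E'
from bench import r
from h import *
for k in range(2):
    q=r.snapshot("scene");t=r.snapshot("top")
    b=[x[0] for x in blobs(q["pixels"],(22,130,90),(36,255,255))[0] if 300<x[0][0]<330];c=[x[0] for x in blobs(t["pixels"],(22,130,90),(36,255,255))[0] if 330<x[0][0]<420]
    print(b,c)
T,e=tri(q,[z for z in b if z[1]>190][0],t,c[0]);d=T-[637,-22,0];print(T,e,"stand",.982*d[0]+.189*d[1],-.189*d[0]+.982*d[1])
E
```

```text
tool_pos: [641.8, -46.6, 209.1]
ft_force: [0.4, 0.1, 0.2]
tool_pos: [645.8, -57.7, 334.2]
ft_force: [0.6, -0.7, 0.2]
tool_pos: [643.8, -58.2, 327.2]
ft_force: [-0.5, 0.7, 0.4]
[[310.8, 140.4], [314.7, 207.3]] [[373.0, 132.7]]
[[310.8, 140.3], [314.7, 207.3]] [[373.0, 132.8]]
[ 661.49470107 -134.85313061  266.45066292] 5.2688499495407255 stand 2.7245547685523483 -115.45127276563828
```

```bash
python3 -c "
from bench import r
print(r.hand_in())"
```

```text
the job is handed in; nothing more can be done
None
```

The job is handed in (verdict not shown): the hanger is at rest on the rail, past the catch and home at the rubber stop, tab about 111–115 mm downhill by camera, arm clear; but I viewed 13 pictures against the limit of 10.

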